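# Show the apprentice the next cut

### The job

Show the apprentice the next piercing job by pointing, touching nothing on the bench: hold the fingertips straight above the window still to be sawn on the half-finished plate (the one with one window sawn out and one only scribed), at most about 4 cm over its pilot hole, for two seconds. Then point in the same way at the handle of the red-handled saw for two seconds, and finish still pointing at it. Carry the hand high in between, never low over another plate or over the handle of the other saw.

Things in the scene. Friction and masses are not known exactly. Their poses are not given: they have to be found in the camera images.
- plate_half: half-finished steel plate, 72 x 72 mm, cropped corners, 3 mm thick, loose and flat in a compartment of the tray, any yaw. Two half-moon windows (50 x 21 mm, straight edges 8 mm apart): on its -x side one sawn through (dark tray shows), on its +x side one still solid, with a scribed black outline and a 4 mm pilot hole. Origin: centre of its underside, z up
- plate_half_spot (a point): the place to point at on plate_half: the pilot hole in the middle of the window not yet sawn, on the plate's top face (14 mm from the plate's centre along its +x, 3 mm above its underside; about 8 mm above the table). The open window's middle is 28 mm away, so point within 10 mm of this spot
- saw_red: piercing saw with a red handle, loose, flat on the green mat. Handle 110 mm long along its x, 28 mm thick, axis 14 mm above the mat; the steel frame runs on to x = 212 mm, its back at y = -80 mm; two thumb screws on the handle's line at x = 80 and 202 mm stand 42 mm above the mat. Origin: under the middle of the handle, on the mat
- saw_red_grip (a point): the place to point at on saw_red: the top of the middle of the red handle, 28 mm above the mat (31 mm above the table). Its x runs along the handle; anywhere over the handle will do (within 50 mm along it, 20 mm across)
- saw_wood: the other piercing saw, same shape and size, with a plain light wooden handle; it lies beside saw_red on the mat. Leave it alone
- saw_wood_grip (a point): top of the middle of the wooden handle of saw_wood
- plate_done_a: finished plate like plate_half, but with both windows sawn through. Origin: centre of its underside
- plate_done_b: second finished plate, the same as plate_done_a
- plate_blank: plate like plate_half with neither window sawn: two scribed windows with a pilot hole each. Origin: centre of its underside
- tray: dark wooden tray, fixed, 212 x 212 mm, walls and one cross of dividers 16 mm high, four compartments 99 mm wide, floor 5 mm thick, one plate in each. Origin: centre of its underside
- mat: green mat, fixed, 300 x 360 x 3 mm, under the saws. Origin: centre of its underside
- loupe: black watchmaker's eye loupe with a steel rim, 34 mm in diameter, 34 mm high, standing on the mat between the two handles. Origin: centre of its underside
Mind the look-alikes: they are no part of the job. What is shaped like the plate_half but brown or pink is not meant.

How it is judged:
By the outcome, as a careful person would: the job done as asked, in the order asked, and still so for the second after the job is handed in, with the robot touching nothing.
It also fails if it takes over 45 s, if anything falls off the work surface, if the arm or the gripper's body presses on something with over 40 N, if the wrist force passes 120 N, or if a joint passes its speed limit or range.

### The arm

A 6-joint arm with a two-finger parallel gripper is mounted at the origin on the work surface. World frame = base frame: x ahead of the robot, y to its left, z up, the work surface at z = 0. Lengths are in m, angles in rad, forces in N, time in s.
With the tool pointing down it reaches from about 0.3 to 0.875 m from the base axis. Payload 6.4 kg.
Tool frame: the origin (TCP) lies on the front face of the gripper's body, between the roots of the fingers; the fingertips stand 64 mm ahead of it and the grasp point (between the pads) lies 45 mm ahead of it; z points along the fingers, y is the direction in which the jaws open and shut (so a half turn about z gives the same grasp; the last joint's range is limited). The gripper opens to 88 mm and grips with 3 to 60 N. Pads are 18 mm wide; open, the fingers measure 123 mm over their backs; the gripper's body (75 mm by 187 mm) begins 45 mm behind the grasp point.
Start: joints at [-1.396, 0.181, 1.607, -0, 1.354, -0.206], TCP at [0.214, -0.534, 0.303] pointing down, gripper open.
Joint ranges: [-2.99, 2.99], [-0.89, 2.07], [0.3, 2.58], [-1.14, 4.28], [0, 2.63], [-3.12, 3.12]. Speed limits (rad/s): [2.57, 2.57, 3.01, 3.14, 3.14, 3.14].

### API

Orientations are given as a unit quaternion [w, x, y, z].
In Python, from bench import ctrl gives the robot as it stands.
- The arm moves only by the tool apply_moves, never from a script. Its argument "targets" is a list of rows, each an object with "slide": the shift along the world's x, y, z as a fraction of full scale, a list of three; "dr": the turn, a rotation vector about the world's x, y, z as a fraction of full scale, a list of three. A call has 1 to 10 rows; each row is the pose to reach, as a shift and turn from the pose measured when the call began; what a row does not reach only later rows make up. Full scale, the value 1, is 20 cm for a shift and 120 degrees for a turn. A row lasts 1/8 s, in which the tool goes at most 62.5 mm and 10.7 degrees, less where a joint would pass 70% of its speed; a pose out of reach is approached as far as the arm can. A call with a number of a shift or a turn outside -1 to 1 is refused whole. A call with a gripper value outside its range is refused whole. "gripper" is the opening in per cent of the stroke, from 0 (shut) to 100 (fully open), set as the call begins (left out, the last holds). The fingers move at their own pace and stop on an object; "grip_force" is the grip in N (left out, the last holds). Time passes only in rows, so rows that repeat a pose let the fingers close. It gives the time, the measured TCP pose, the force and the opening at its end, in the units of the state.
- ctrl.state(): the state, without advancing time (a new reading comes with each control period).
- ctrl.camera(name): name is "scene" or "top"; returns a dict with "frame" (400x640x3 uint8, red, green, blue), "fx", "fy", "cx", "cy" (pixels), "T" (4x4, takes a point from camera to world coordinates). Camera axes: x right, y down, z forward; pixel columns grow to the right and rows downward; lengths in m; the calibration is good to about 2 mm. A picture is of the moment at which its call begins. There is no depth.
- ctrl.finish_job(): hands the job in, once; it reports no verdict.
The state is a dict: "clock": time; "q": joint angles; "joint_velocities": joint speeds; "joint_torque": joint torques, N m; "ee_pos": TCP position; "tcp_rot": TCP orientation; "wrist_force": force on the tool from outside, world axes, zero at the start; "moment": the same for the moment, N m; "grip_width": finger opening in m.
Only numpy, scipy, OpenCV 4.12 (cv2) and the standard library are available. Lean on these libraries where they do the work, as an engineer would, in place of code of your own. Each camera call takes 0.05 s, during which the arm holds its last target.

## Working session

There is one attempt and no reset: what is moved stays moved. The work goes in short steps, Python scripts to look and compute and a tool call to move; the robot and the scene stay as the last step left them, time stands still between calls to the robot, and variables do not carry over. Pictures are saved under pics/ and viewed, and the job is handed in when it is done.

Besides the shell and the picture viewer there is one more tool, called by a JSON object that holds its "op" and its "data", one argument or row to a line. apply_moves: Moves the arm, as the interface text tells. Its arguments: {"type":"object","properties":{"targets":{"type":"array"},"gripper":{"type":"number"},"grip_force":{"type":"number"}},"required":["targets"]}

```bash
mkdir -p pics; python3 - <<'E'
from bench import ctrl
import cv2,numpy as np
for n in("top","scene"):
    c=ctrl.camera(n); cv2.imwrite(f"pics/{n}0.png",c["frame"][:,:,::-1]); print(n,c["fx"],c["fy"],c["cx"],c["cy"],np.round(c["T"],4).tolist())
s=ctrl.state(); print(s)
E
```

```text
top 490.57745303882643 490.57745303882643 325.83167060210906 203.6419439560521 [[0.0079, -0.9932, 0.1161, 0.3824], [-1.0, -0.0083, -0.0028, -0.0319], [0.0037, -0.1161, -0.9932, 1.1358], [0.0, 0.0, 0.0, 1.0]]
scene 389.6811065383743 389.6811065383743 323.0131653172655 195.40024761940896 [[0.7717, 0.5037, -0.3882, 0.8661], [0.6359, -0.6131, 0.4688, -0.4429], [-0.0019, -0.6087, -0.7934, 0.7674], [0.0, 0.0, 0.0, 1.0]]
{'clock': 0.1, 'q': array([-1.39631320e+00,  1.81480192e-01,  1.60787518e+00, -3.63395522e-05,
        1.35384518e+00, -2.06290624e-01]), 'joint_velocities': array([ 0.00105843, -0.00053857, -0.00265111, -0.00128091,  0.00202907,
       -0.00246713]), 'joint_torque': array([ 1.07586911e-03, -4.34818482e+01, -3.42696476e+01,  7.03149755e-02,
        3.40487435e-02, -4.31618696e-05]), 'ee_pos': array([ 0.21363714, -0.53342512,  0.30190848]), 'tcp_rot': array([-8.04131713e-04,  9.81930037e-01,  1.89242586e-01, -4.95315059e-06]), 'wrist_force': array([ 0.53492027,  0.38984861, -0.79485985]), 'moment': array([-0.00259031,  0.00118989, -0.04125276]), 'grip_width': 0.08812835324530412}
```

View pics/top0.png

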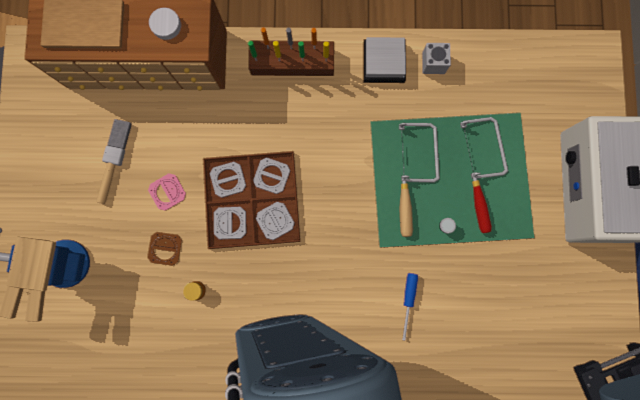

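View pics/scene0.png

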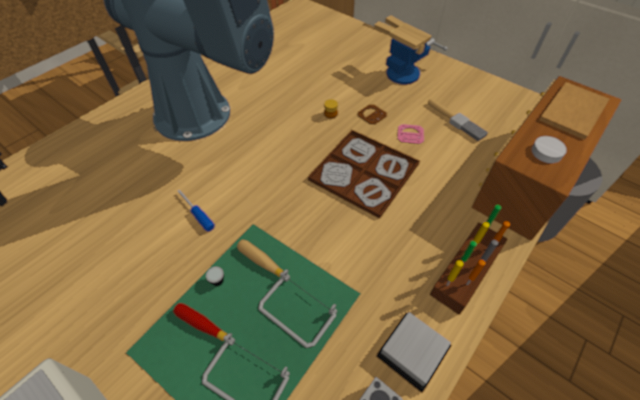

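```bash
python3 - <<'E'
import cv2
a=cv2.imread("pics/top0.png")
cv2.imwrite("pics/c1.png",cv2.resize(a[145:255,198:308],None,fx=5.4,fy=5.4,interpolation=cv2.INTER_CUBIC))
cv2.imwrite("pics/c2.png",cv2.resize(a[105:255,365:540],None,fx=4,fy=4,interpolation=cv2.INTER_CUBIC))
E
```

```text
(no output)
```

View pics/c1.png

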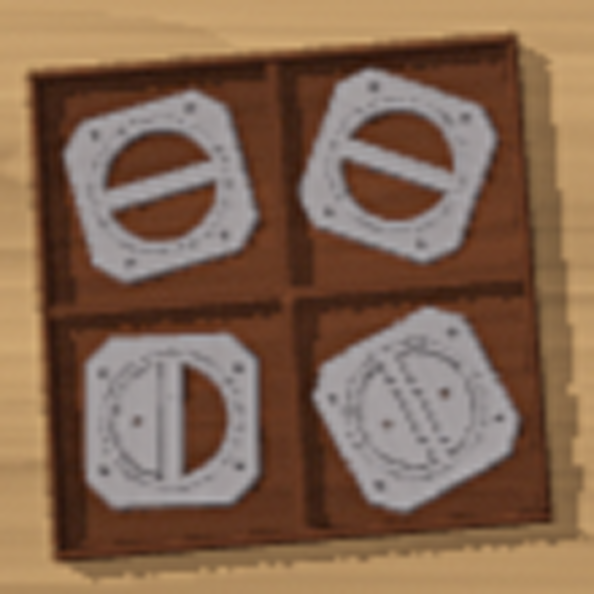

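View pics/c2.png

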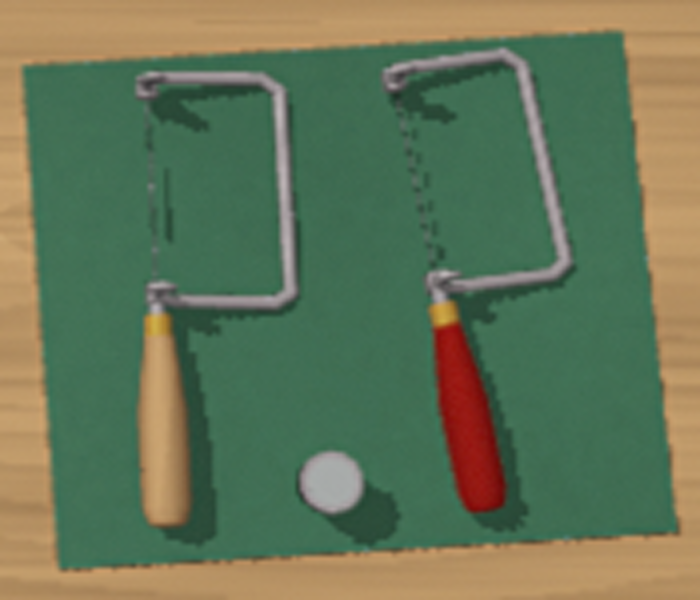

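```bash
cat > h.py <<'E'
import numpy as np
from bench import ctrl
def w(c,u,v,z):
    d=c["T"][:3,:3]@np.array([(u-c["cx"])/c["fx"],(v-c["cy"])/c["fy"],1]); o=c["T"][:3,3]
    return o+d*(z-o[2])/d[2]
E
python3 - <<'E'
from h import *
c=ctrl.camera("top")
f=lambda x,y,z,o,s:np.round(w(c,o[0]+(x+.5)/s-.5,o[1]+(y+.5)/s-.5,z),4)
T=((198,145),5.4);S=((365,105),4)
for n,p in dict(pilot=(137,421),pc=(172.5,421.5),pl=(85,421),pr=(260,421),ptop=(172,335),pbot=(172,508)).items(): print(n,f(*p,.008,*T))
for n,p in dict(tl=(30,72),tr=(516,36),bl=(57,560),br=(551,520)).items(): print(n,f(*p,.016,*T))
for n,p in dict(rtop=(443,303),rbot=(484,511),rmid=(465,408),screw=(441,280),wtop=(158,315),wbot=(166,525)).items(): print(n,f(*p,.017,*S))
print(f(465,408,.031,*S))
E
python3 - <<'E'
import cv2
a=cv2.imread("pics/scene0.png")
cv2.imwrite("pics/c3.png",cv2.resize(a[125:220,300:425],None,fx=6,fy=6,interpolation=cv2.INTER_CUBIC))
E
```

```text
pilot [0.4685 0.2015 0.008 ]
pc [0.4684 0.1863 0.008 ]
pl [0.4683 0.2236 0.008 ]
pr [0.4689 0.149  0.008 ]
ptop [0.5055 0.1877 0.008 ]
pbot [0.4316 0.1854 0.008 ]
tl [0.6178 0.2506 0.016 ]
tr [0.6354 0.042  0.016 ]
bl [0.409  0.2315 0.016 ]
br [0.4274 0.024  0.016 ]
rtop [ 0.5703 -0.3802  0.017 ]
rbot [ 0.4502 -0.4004  0.017 ]
rmid [ 0.5093 -0.3912  0.017 ]
screw [ 0.5837 -0.3794  0.017 ]
wtop [ 0.5619 -0.2154  0.017 ]
wbot [ 0.4408 -0.2187  0.017 ]
[ 0.5077 -0.3867  0.031 ]
```

View pics/c3.png

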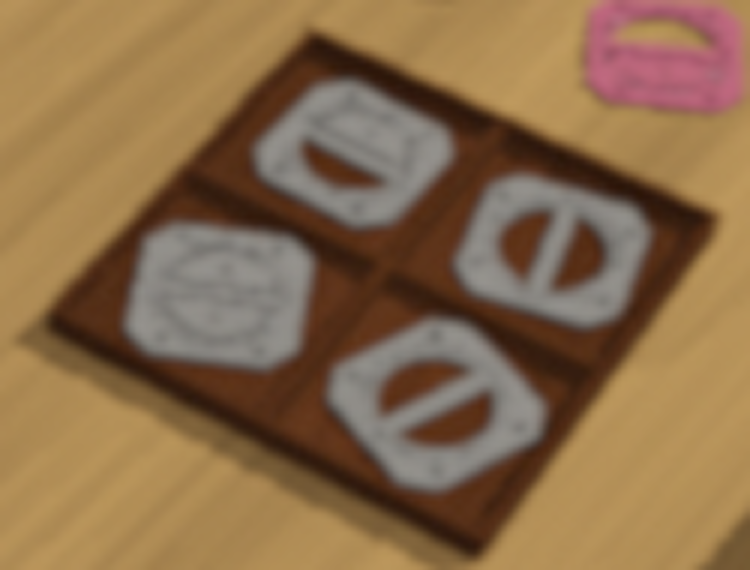

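{"op": "apply_moves", "data": {
  "targets": [
    {"slide": [0.03,0.1,0],"dr": [0,0,0]},
    {"slide": [0.09,0.25,0],"dr": [0,0,0]},
    {"slide": [0.15,0.44,0],"dr": [0,0,0]},
    {"slide": [0.22,0.63,0],"dr": [0,0,0]},
    {"slide": [0.28,0.82,0],"dr": [0,0,0]},
    {"slide": [0.33,0.96,0],"dr": [0,0,0]},
    {"slide": [0.35,1.0,0],"dr": [0,0,0]}
  ],
  "gripper": 0
}}

```text
clock: 1.02
ee_pos: [0.284, -0.3322, 0.302]
tcp_rot: [-0.001, 0.982, 0.19, 0.0]
wrist_force: [-0.0, -0.7, 0.2]
grip_width: 0.0203
```

{"op": "apply_moves", "data": {
  "targets": [
    {"slide": [0.03,0.1,0],"dr": [0,0,0]},
    {"slide": [0.09,0.25,0],"dr": [0,0,0]},
    {"slide": [0.15,0.44,0],"dr": [0,0,0]},
    {"slide": [0.22,0.63,0],"dr": [0,0,0]},
    {"slide": [0.28,0.82,0],"dr": [0,0,0]},
    {"slide": [0.33,0.96,0],"dr": [0,0,0]},
    {"slide": [0.35,1.0,0],"dr": [0,0,0]}
  ]
}}

```text
clock: 1.9
ee_pos: [0.3543, -0.131, 0.3019]
tcp_rot: [-0.001, 0.982, 0.191, 0.0]
wrist_force: [-0.4, -0.4, -0.0]
grip_width: 0.0003
```

{"op": "apply_moves", "data": {
  "targets": [
    {"slide": [0.03,0.1,0],"dr": [0,0,0]},
    {"slide": [0.09,0.25,0],"dr": [0,0,0]},
    {"slide": [0.15,0.44,0],"dr": [0,0,0]},
    {"slide": [0.22,0.63,0],"dr": [0,0,0]},
    {"slide": [0.28,0.82,0],"dr": [0,0,0]},
    {"slide": [0.33,0.96,0],"dr": [0,0,0]},
    {"slide": [0.35,1.0,0],"dr": [0,0,0]}
  ]
}}

```text
clock: 2.78
ee_pos: [0.4248, 0.0695, 0.3018]
tcp_rot: [-0.001, 0.981, 0.192, -0.0]
wrist_force: [-0.2, -0.6, 0.2]
grip_width: 0.0004
```

{"op": "apply_moves", "data": {
  "targets": [
    {"slide": [0.04,0.12,0],"dr": [0,0,0]},
    {"slide": [0.1,0.3,0],"dr": [0,0,0]},
    {"slide": [0.16,0.48,0],"dr": [0,0,0]},
    {"slide": [0.2,0.6,0],"dr": [0,0,0]},
    {"slide": [0.22,0.66,0],"dr": [0,0,0]},
    {"slide": [0.22,0.66,0],"dr": [0,0,0]}
  ]
}}

```text
clock: 3.52
ee_pos: [0.469, 0.201, 0.3015]
tcp_rot: [-0.0, 0.981, 0.192, -0.001]
wrist_force: [-0.4, -0.3, 0.4]
grip_width: 0.0002
```

{"op": "apply_moves", "data": {
  "targets": [
    {"slide": [0,0,-0.1],"dr": [0,0,0]},
    {"slide": [0,0,-0.25],"dr": [0,0,0]},
    {"slide": [0,0,-0.4],"dr": [0,0,0]},
    {"slide": [0,0,-0.55],"dr": [0,0,0]},
    {"slide": [0,0,-0.7],"dr": [0,0,0]},
    {"slide": [0,0,-0.85],"dr": [0,0,0]},
    {"slide": [0,0,-0.95],"dr": [0,0,0]},
    {"slide": [0,0,-1.0],"dr": [0,0,0]},
    {"slide": [0,0,-1.0],"dr": [0,0,0]}
  ]
}}

```text
clock: 4.65
ee_pos: [0.4688, 0.2003, 0.1013]
tcp_rot: [-0.0, 0.982, 0.191, -0.001]
wrist_force: [0.4, -0.7, 0.0]
grip_width: 0.0004
```

```bash
python3 - <<'E'
from h import *
import cv2
for n in("top","scene"):
    c=ctrl.camera(n); a=c["frame"][:,:,::-1].copy()
    T=np.linalg.inv(c["T"])
    s=ctrl.state()
    for z in (.008,.038):
        p=T@np.array([*s["ee_pos"][:2],z,1]); print(n,z,p[0]/p[2]*c["fx"]+c["cx"],p[1]/p[2]*c["fy"]+c["cy"])
    o=(198,145) if n=="top" else (290,100)
    cv2.imwrite(f"pics/{n}1.png",cv2.resize(a[o[1]:o[1]+120,o[0]:o[0]+140],None,fx=5,fy=5,interpolation=cv2.INTER_CUBIC))
print(s["clock"],s["ee_pos"],s["tcp_rot"])
E
```

```text
top 0.008 223.35176039188678 222.1859635988404
top 0.038 220.62492718203657 221.1345774285208
scene 0.008 361.6105263501099 146.7393130657345
scene 0.038 362.4769973269348 138.7408060584158
4.75 [0.46961367 0.2008148  0.10235096] [-3.35362568e-04  9.81468391e-01  1.91623790e-01  9.53014145e-05]
```

View pics/scene1.png

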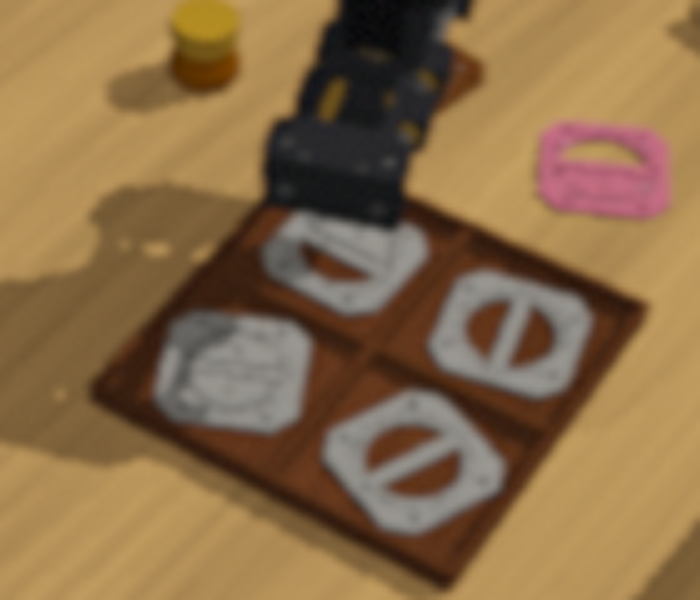

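View pics/top1.png

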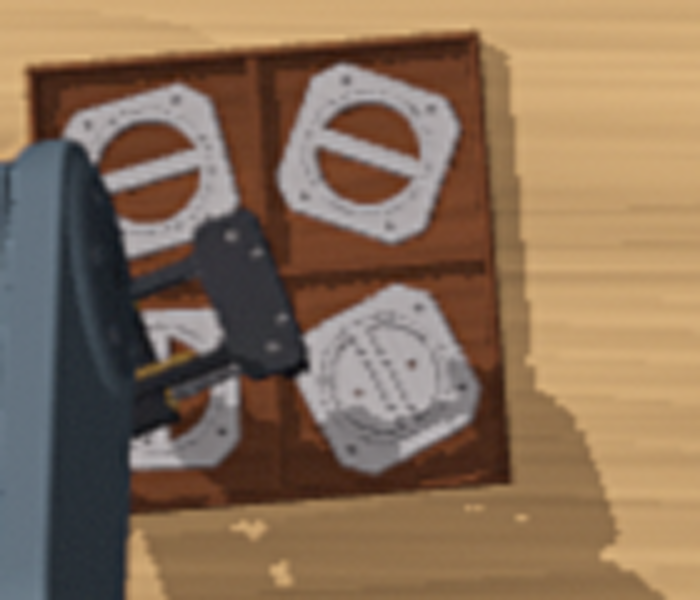

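{"op": "apply_moves", "data": {
  "targets": [
    {"slide": [0,0,0],"dr": [0,0,0]},
    {"slide": [0,0,0],"dr": [0,0,0]},
    {"slide": [0,0,0],"dr": [0,0,0]},
    {"slide": [0,0,0],"dr": [0,0,0]},
    {"slide": [0,0,0],"dr": [0,0,0]},
    {"slide": [0,0,0],"dr": [0,0,0]},
    {"slide": [0,0,0],"dr": [0,0,0]},
    {"slide": [0,0,0],"dr": [0,0,0]},
    {"slide": [0,0,0],"dr": [0,0,0]},
    {"slide": [0,0,0],"dr": [0,0,0]}
  ]
}}

```text
clock: 6.0
ee_pos: [0.4696, 0.2008, 0.1023]
tcp_rot: [-0.0, 0.981, 0.192, 0.0]
wrist_force: [0.8, -0.0, -0.7]
grip_width: 0.0004
```

{"op": "apply_moves", "data": {
  "targets": [
    {"slide": [0,0,0],"dr": [0,0,0]},
    {"slide": [0,0,0],"dr": [0,0,0]},
    {"slide": [0,0,0],"dr": [0,0,0]},
    {"slide": [0,0,0],"dr": [0,0,0]},
    {"slide": [0,0,0],"dr": [0,0,0]},
    {"slide": [0,0,0],"dr": [0,0,0]},
    {"slide": [0,0,0],"dr": [0,0,0]},
    {"slide": [0,0,0],"dr": [0,0,0]},
    {"slide": [0,0,0],"dr": [0,0,0]},
    {"slide": [0,0,0],"dr": [0,0,0]}
  ]
}}

```text
clock: 7.25
ee_pos: [0.4696, 0.2008, 0.1023]
tcp_rot: [-0.0, 0.981, 0.192, 0.0]
wrist_force: [-0.5, -0.3, 0.2]
grip_width: 0.0006
```

{"op": "apply_moves", "data": {
  "targets": [
    {"slide": [0,0,0.08],"dr": [0,0,0]},
    {"slide": [0,0,0.22],"dr": [0,0,0]},
    {"slide": [0,0,0.4],"dr": [0,0,0]},
    {"slide": [0,0,0.58],"dr": [0,0,0]},
    {"slide": [0,0,0.76],"dr": [0,0,0]},
    {"slide": [0,0,0.92],"dr": [0,0,0]},
    {"slide": [0,0,1.0],"dr": [0,0,0]},
    {"slide": [0,0,1.0],"dr": [0,0,0]}
  ]
}}

```text
clock: 8.25
ee_pos: [0.47, 0.2009, 0.3036]
tcp_rot: [-0.0, 0.981, 0.192, 0.001]
wrist_force: [-0.1, -0.3, -0.6]
grip_width: 0.0006
```

{"op": "apply_moves", "data": {
  "targets": [
    {"slide": [0.0,-0.1,0],"dr": [0,0,0]},
    {"slide": [0.01,-0.25,0],"dr": [0,0,0]},
    {"slide": [0.03,-0.44,0],"dr": [0,0,0]},
    {"slide": [0.04,-0.63,0],"dr": [0,0,0]},
    {"slide": [0.05,-0.82,0],"dr": [0,0,0]},
    {"slide": [0.06,-0.96,0],"dr": [0,0,0]},
    {"slide": [0.06,-1.0,0],"dr": [0,0,0]}
  ]
}}

```text
clock: 9.12
ee_pos: [0.4814, -0.0002, 0.3021]
tcp_rot: [-0.001, 0.982, 0.19, 0.0]
wrist_force: [0.1, 0.5, 0.0]
grip_width: 0.0003
```

{"op": "apply_moves", "data": {
  "targets": [
    {"slide": [0.0,-0.1,0],"dr": [0,0,0]},
    {"slide": [0.01,-0.25,0],"dr": [0,0,0]},
    {"slide": [0.03,-0.44,0],"dr": [0,0,0]},
    {"slide": [0.04,-0.63,0],"dr": [0,0,0]},
    {"slide": [0.05,-0.82,0],"dr": [0,0,0]},
    {"slide": [0.06,-0.96,0],"dr": [0,0,0]},
    {"slide": [0.06,-1.0,0],"dr": [0,0,0]}
  ]
}}

```text
clock: 10.0
ee_pos: [0.4933, -0.2006, 0.3011]
tcp_rot: [-0.002, 0.982, 0.19, -0.0]
wrist_force: [-0.3, 0.1, -0.6]
grip_width: 0.0006
```

{"op": "apply_moves", "data": {
  "targets": [
    {"slide": [0.0,-0.1,0],"dr": [0,0,0]},
    {"slide": [0.01,-0.25,0],"dr": [0,0,0]},
    {"slide": [0.03,-0.44,0],"dr": [0,0,0]},
    {"slide": [0.04,-0.63,0],"dr": [0,0,0]},
    {"slide": [0.05,-0.82,0],"dr": [0,0,0]},
    {"slide": [0.06,-0.92,0],"dr": [0,0,0]},
    {"slide": [0.06,-0.95,0],"dr": [0,0,0]},
    {"slide": [0.06,-0.95,0],"dr": [0,0,0]}
  ]
}}

```text
clock: 11.0
ee_pos: [0.5054, -0.3898, 0.3008]
tcp_rot: [-0.002, 0.982, 0.19, -0.0]
wrist_force: [-0.1, 0.1, 0.4]
grip_width: 0.0002
```

{"op": "apply_moves", "data": {
  "targets": [
    {"slide": [0,0,-0.1],"dr": [0,0,0]},
    {"slide": [0,0,-0.25],"dr": [0,0,0]},
    {"slide": [0,0,-0.4],"dr": [0,0,0]},
    {"slide": [0,0,-0.55],"dr": [0,0,0]},
    {"slide": [0,0,-0.7],"dr": [0,0,0]},
    {"slide": [0,0,-0.8],"dr": [0,0,0]},
    {"slide": [0,0,-0.87],"dr": [0,0,0]},
    {"slide": [0,0,-0.89],"dr": [0,0,0]},
    {"slide": [0,0,-0.89],"dr": [0,0,0]}
  ]
}}

```text
clock: 12.12
ee_pos: [0.5057, -0.39, 0.1233]
tcp_rot: [-0.002, 0.982, 0.19, -0.0]
wrist_force: [0.0, -0.2, 0.2]
grip_width: 0.0003
```

```bash
python3 - <<'E'
from h import *
import cv2
c=ctrl.camera("scene"); cv2.imwrite("pics/s2.png",c["frame"][:,:,::-1])
c=ctrl.camera("top"); cv2.imwrite("pics/t2.png",c["frame"][:,:,::-1])
s=ctrl.state();print(s["clock"],s["ee_pos"],s["tcp_rot"])
E
```

```text
12.225 [ 0.50588119 -0.39034618  0.12388762] [-1.23992746e-03  9.81749832e-01  1.90172892e-01  8.07308117e-06]
```

View pics/s2.png

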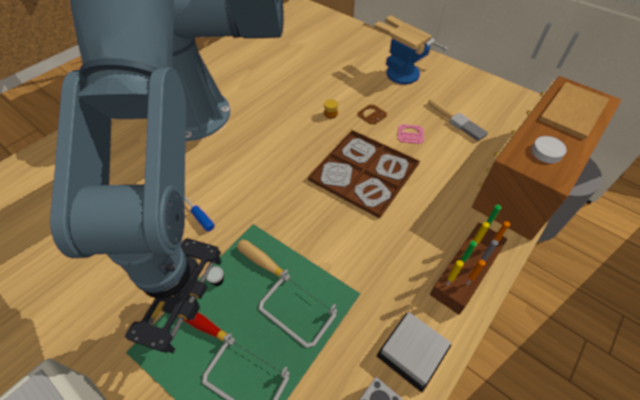

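View pics/t2.png

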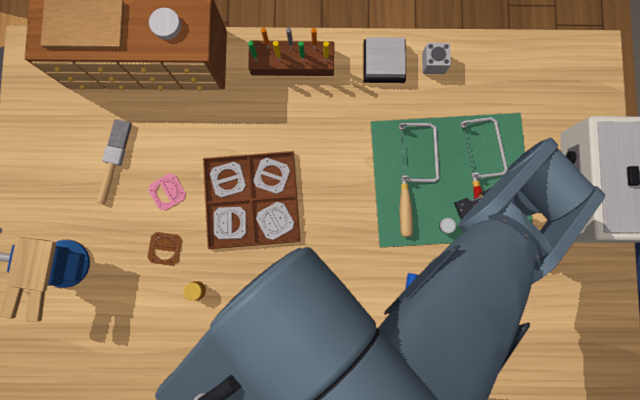

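{"op": "apply_moves", "data": {
  "targets": [
    {"slide": [0,0,0],"dr": [0,0,0]},
    {"slide": [0,0,0],"dr": [0,0,0]},
    {"slide": [0,0,0],"dr": [0,0,0]},
    {"slide": [0,0,0],"dr": [0,0,0]},
    {"slide": [0,0,0],"dr": [0,0,0]},
    {"slide": [0,0,0],"dr": [0,0,0]},
    {"slide": [0,0,0],"dr": [0,0,0]},
    {"slide": [0,0,0],"dr": [0,0,0]},
    {"slide": [0,0,0],"dr": [0,0,0]},
    {"slide": [0,0,0],"dr": [0,0,0]}
  ]
}}

```text
clock: 13.48
ee_pos: [0.5059, -0.3903, 0.1239]
tcp_rot: [-0.001, 0.982, 0.19, 0.0]
wrist_force: [-0.7, -0.5, -0.3]
grip_width: 0.0004
```

{"op": "apply_moves", "data": {
  "targets": [
    {"slide": [0,0,0],"dr": [0,0,0]},
    {"slide": [0,0,0],"dr": [0,0,0]},
    {"slide": [0,0,0],"dr": [0,0,0]},
    {"slide": [0,0,0],"dr": [0,0,0]},
    {"slide": [0,0,0],"dr": [0,0,0]},
    {"slide": [0,0,0],"dr": [0,0,0]},
    {"slide": [0,0,0],"dr": [0,0,0]},
    {"slide": [0,0,0],"dr": [0,0,0]},
    {"slide": [0,0,0],"dr": [0,0,0]},
    {"slide": [0,0,0],"dr": [0,0,0]}
  ]
}}

```text
clock: 14.72
ee_pos: [0.5059, -0.3903, 0.1239]
tcp_rot: [-0.001, 0.982, 0.19, 0.0]
wrist_force: [-0.1, -0.2, 0.1]
grip_width: 0.0005
```

```bash
python3 - <<'E'
from h import *
s=ctrl.state();print(s["clock"],s["ee_pos"],s["wrist_force"],abs(s["joint_velocities"]).max()); print(ctrl.finish_job())
E
```

```text
14.725 [ 0.50586913 -0.39033389  0.12385508] [-0.05008987 -0.20497152  0.07701119] 0.0018929519954233537
the job is handed in; nothing more can be done
None
```

I pointed at both spots in the order asked and handed the job in at 14.7 s, with the arm still pointing at the red saw. No verdict is reported.

- **Half-finished plate:** I held the closed fingertips about 30 mm above the pilot hole for 2.5 s. The hold point was about 1 mm from the pilot hole's position as I measured it in the top picture. The arm hid the hole during the hold, so I checked this by the measured pose and not by eye.
- **Red saw:** I carried the hand across with the fingertips about 24 cm above the table. I then held them about 29 mm above the middle of the red handle for 2.5 s and left them there.
- **Last checks:** the arm was still, and wrist force readings stayed under 1 N, so there was no sign of contact. The pictures taken over the saw show the tray, plates, saws and loupe where they were, except where the arm hid them.
- **Gripper body over other plates:** while pointing at the plate, the body of the gripper, though not the fingertips, overhung parts of neighbouring plates at about 9 cm above them.

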